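# Index the revolving spice stand to the clamp-lid jar

### The arm

A 7-joint arm with a two-finger parallel gripper is mounted at the origin on the work surface. World frame = base frame: x ahead of the robot, y to its left, z up, the work surface at z = 0. Lengths are in m, angles in rad, forces in N, time in s.
With the tool pointing down it reaches from about 0.4 to 0.85 m from the base axis. Payload 4.5 kg.
Tool frame: the origin (TCP) lies between the finger pads; the fingertips stand 14 mm ahead of it and the grasp point (between the pads) lies 5 mm behind it; x points along the fingers, z is the direction in which the jaws open and shut, and the axes are right-handed (so a half turn about x gives the same grasp; the last joint's range is limited). The gripper opens to 88 mm and grips with 3 to 60 N. Pads are 18 mm wide; open, the fingers measure 123 mm over their backs; the gripper's body (75 mm by 187 mm) begins 45 mm behind the grasp point.
Start: joints at [-1.263, 0.689, -0.195, 1.565, 0.157, 0.902, -0.215], TCP at [0.169, 0.602, 0.253] pointing down, gripper open.
Joint ranges: [-3.01, 3.01], [-0.46, 2.08], [-1.47, 1.51], [0.13, 2.56], [-1, 4.14], [0.04, 2.09], [-2.66, 2.66]. Speed limits (rad/s): [2.57, 2.57, 3.14, 3.14, 3.14, 3.14, 3.14].

### API

Orientations are given as a unit quaternion [x, y, z, w].
In Python, from plant import r, cams gives the robot as it stands.
- The arm moves only by the tool apply_moves, never from a script. Its arguments are lists of equal length, an entry for each row: "travel": the shift along the world's x, y, z in cm, a list of three; "roll": the turn about the world's z in degrees; "gripper": the finger opening in cm, from 0 to 8.81. In form: {"travel": [[x, y, z], ...], "roll": [roll, ...], "gripper": [gripper, ...]}. A call has exactly 8 rows; each row is the pose to reach, as a shift and turn from the pose commanded when the call began; what a row does not reach only later rows make up. A row lasts 1/12 s, in which the tool goes at most 41.7 mm and 7.16 degrees, less where a joint would pass 70% of its speed; a pose out of reach is approached as far as the arm can. A call with a gripper value outside its range is refused whole. The fingers move at their own pace and stop on an object; "newtons" is the grip in N (left out, the last holds). Time passes only in rows, so rows that repeat a pose let the fingers close, or fill a call up. It gives the time, the measured TCP pose, the force and the opening at its end, in the units of the state.
- r.get_state(): the state, without advancing time (a new reading comes with each control period).
- cams.snapshot(name): name is "scene" or "top" or "wrist"; returns a dict with "image" (420x560x3 uint8, red, green, blue), "fx", "fy", "cx", "cy" (pixels), "dist" ([k1, k2, p1, p2, k3] as OpenCV has them; the pictures are not rectified), "R" (3x3) and "t" (3): a world point X has camera coordinates R X + t. Camera axes: x right, y down, z forward; pixel columns grow to the right and rows downward; lengths in m; the calibration is good to about 2 mm. A picture is of the moment at which its call begins. There is no depth.
- r.finish_job(): hands the job in, once; it reports no verdict.
The state is a dict: "clock": time; "q": joint angles; "qd": joint speeds; "joint_torque": joint torques, N m; "tool_pos": TCP position; "eef_rot": TCP orientation; "contact_force": force on the tool from outside, world axes, zero at the start; "moment": the same for the moment, N m; "opening": opening from 0.0 (shut) to 1.0 (fully open).
Only numpy, scipy, OpenCV 4.12 (cv2) and the standard library are available. Lean on these libraries where they do the work, as an engineer would, in place of code of your own. Each camera call takes 0.05 s, during which the arm holds its last target. There are 200 camera calls.

### The job

Turn the revolving spice stand by one stop, in whichever direction is needed and no further, so that the glass jar with the steel clamp lid comes round to the fixed pointer. Leave the stand settled in that stop with the jar standing in its cup, and do not touch that jar.

Things in the scene. Friction and masses are not known exactly. Their poses are not given: they have to be found in the camera images.
- turntable (a joint): Angle (rad) of the wooden turntable, 264 mm across, top 28 mm above the counter; positive anticlockwise from above, 0 at start. Stops every 60 degrees: resists with up to 0.12 N m, springs back if released before 30 degrees, drops into the next stop beyond. Six cups (8 mm rims), 95 mm from the axis, one per stop; four hold loose things, none over 125 mm above the counter.
- handle (a point): Centre of the dark wooden bar handle that turns the turntable, on its axis, 143 mm above the counter, on a 16 mm thick steel stem. The bar is 70 mm long (this point's x axis), 18 mm thick (y) and 36 mm high, from 125 to 161 mm above the counter; the space around it above 125 mm is free. It turns with the turntable.
- pointer_place (a point): Fixed point 95 mm from the turntable's axis towards the pointer, at the turntable's top (28 mm up): the centre of the cup that stands at the pointer. The pointer is an upright steel tab, 42 mm tall, on a flat arm from under the turntable, 158 mm from the axis; it does not turn. x axis: outward from the axis to the pointer.
- clamp_jar: The jar to bring: clear glass with nuts, 54 mm wide, 85 mm high, domed steel lid crossed by two dark clamp wires. Origin: centre of its underside. It stands loose in the cup one stop to the left or right of the pointer. The like-sized jar with a flat aluminium screw lid, on the pointer's other side, is a bystander.

How it is judged:
By the outcome, as a careful person would: the job done as asked, in the order asked, and still so for the second after the job is handed in, with the robot touching nothing.
It also fails if it takes over 29 s, if anything falls off the work surface, if the arm or the gripper's body presses on something with over 40 N, if the wrist force passes 120 N, or if a joint passes its speed limit or range.

## Working session

There is one attempt and no reset: what is moved stays moved. The work goes in short steps, Python scripts to look and compute and a tool call to move; the robot and the scene stay as the last step left them, time stands still between calls to the robot, and variables do not carry over. Pictures are saved under pics/ and viewed, about 8 in all and at most 12, crops included, and the job is handed in when it is done.

Besides the shell and the picture viewer there is one more tool, called after "Request:" as name(argument=value, ...), one argument or row to a line, values as JSON. apply_moves: Moves the arm, as the interface text tells. Its arguments: {"type":"object","properties":{"travel":{"type":"array","items":{"type":"array","items":{"type":"number"}}},"roll":{"type":"array","items":{"type":"number"}},"gripper":{"type":"array","items":{"type":"number"}},"newtons":{"type":"number"}},"required":["travel","roll","gripper"]}

```bash
mkdir -p pics; python3 - <<'E'
from plant import r,cams
import cv2,pickle
for n in("scene","top"):
    s=cams.snapshot(n); pickle.dump(s,open(f"{n}.pkl","wb"))
    cv2.imwrite(f"pics/{n}0.png",cv2.resize(s["image"][:,:,::-1],(800,600),interpolation=cv2.INTER_CUBIC))
    print(n,s["R"],s["t"],s["fx"],s["dist"])
print(r.get_state())
E
```

```text
scene [[ 0.57009956  0.82137794 -0.01802119]
 [ 0.63055368 -0.45150378 -0.63130531]
 [-0.52667689  0.34854355 -0.775325  ]] [-0.34627323 -0.32243223  1.06679602] 390.5467315878748 [-0.11280522  0.          0.          0.          0.        ]
top [[ 2.34440991e-02 -9.99724775e-01  8.65697795e-04]
 [-9.91387371e-01 -2.33601685e-02 -1.28861873e-01]
 [ 1.28846630e-01  2.16280866e-03 -9.91662174e-01]] [-0.00119414  0.63120436  0.66625248] 380.84597383974125 [0.03634538 0.         0.         0.         0.        ]
{'clock': 0.1, 'q': array([-1.263217  ,  0.68990478, -0.19452956,  1.56619409,  0.15729294,
        0.90253351, -0.21506332]), 'qd': array([-0.00271968, -0.00100282, -0.00057985, -0.00382311, -0.00054326,
       -0.00019301,  0.00032065]), 'joint_torque': array([-2.78371343e-03, -5.28498352e+01, -1.27132427e+00, -1.53836864e+01,
       -5.26146346e-02,  1.97510664e-03,  5.36040068e-05]), 'tool_pos': array([0.16887308, 0.60119876, 0.2519998 ]), 'eef_rot': array([-0.427505  ,  0.56396998,  0.42673955,  0.5630903 ]), 'contact_force': array([-0.5531088 ,  0.2601008 ,  0.92419773]), 'moment': array([-0.01997418,  0.01577508,  0.06775251]), 'opening': 1.0027373751700335}
```

View pics/scene0.png

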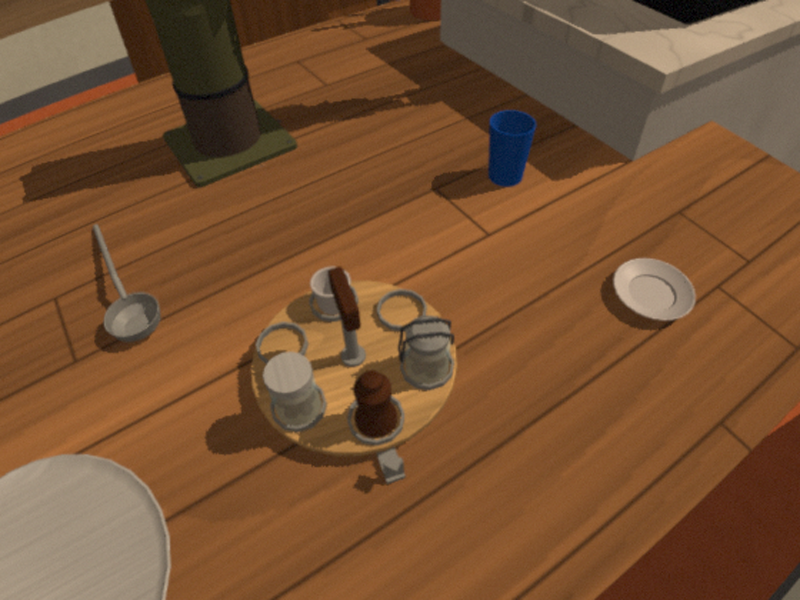

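View pics/top0.png

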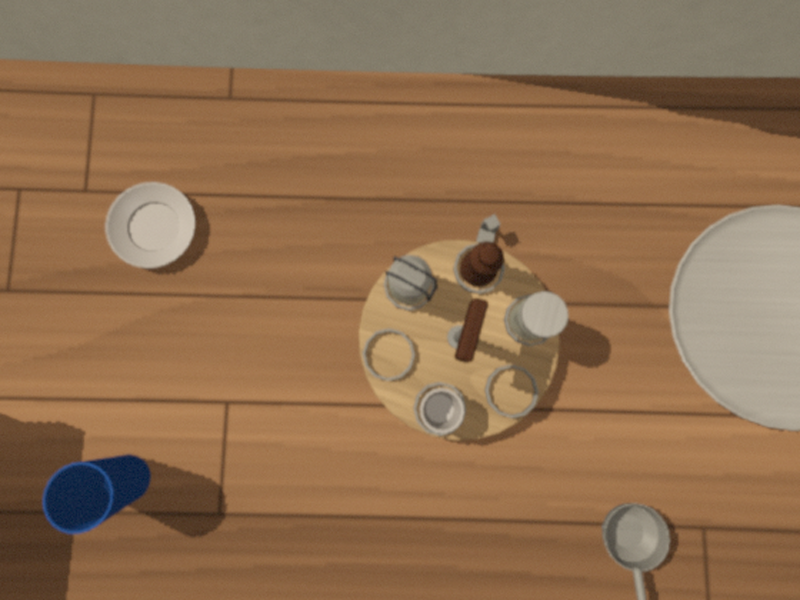

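The clamp jar, at about (410,280) in the top view, stands one stop anticlockwise of the pointer (489,230). The stand therefore turns clockwise, −60°. The bar handle's top runs from about (480,302) to (464,358), and the disc centre is near (459,339).

```bash
cat > h.py <<'E'
import numpy as np,cv2
from scipy.spatial.transform import Rotation as Ro
def pt(s,u,v,z,k=560/800):
    K=np.array([[s["fx"],0,s["cx"]],[0,s["fy"],s["cy"]],[0,0,1]])
    p=cv2.undistortPoints(np.array([[[u*k,v*k]]],float),K,np.array(s["dist"]))[0,0]
    R=np.array(s["R"]);C=-R.T@s["t"];d=R.T@[*p,1]
    return C+d*(z-C[2])/d[2]
E
python3 - <<'E'
import pickle
from h import *
from plant import r
t=pickle.load(open("top.pkl","rb"));s=pickle.load(open("scene.pkl","rb"))
a,b=pt(t,478,302,.161),pt(t,466,359,.161)
print("bar",a,b,(a+b)/2,np.degrees(np.arctan2(*(a-b)[1::-1])))
print("disc",pt(t,459,339,.028),"cups opp",(pt(t,478,267,.036)+pt(t,440,410,.036))/2)
a,b=pt(s,337,271,.161),pt(s,350,325,.161);print("bar scene",a,b,(a+b)/2)
st=r.get_state();M=Ro.from_quat(st["eef_rot"]).as_matrix();print(M.round(3))
print("jaw yaw",np.degrees(np.arctan2(M[1,2],M[0,2])))
E
```

```text
bar [ 0.6168243  -0.07461752  0.161     ] [ 0.55551531 -0.06211655  0.161     ] [ 0.5861698  -0.06836704  0.161     ] -11.524693933805478
disc [ 0.58492047 -0.06978317  0.028     ] cups opp [ 0.58670643 -0.0692182   0.036     ]
bar scene [ 0.56547573 -0.0604036   0.161     ] [ 0.63912508 -0.08789575  0.161     ] [ 0.6023004  -0.07414968  0.161     ]
[[-0.    -0.963  0.27 ]
 [-0.002  0.27   0.963]
 [-1.    -0.    -0.002]]
jaw yaw 74.31991383241152
```

Request:
apply_moves(
  travel=[
    [2.5, -2.4, 0],
    [5, -4.8, 0],
    [7.5, -7.2, 0],
    [10, -9.6, 0],
    [12.5, -12, 0],
    [15, -14.4, 0],
    [17.5, -16.8, 0],
    [20, -19.2, 0],
  ],
  roll=[0, 0, 0, 0, 0, 0, 0, 0],
  gripper=[8.8, 8.8, 8.8, 8.8, 8.8, 8.8, 8.8, 8.8],
)

```text
clock: 0.77
tool_pos: [0.3699, 0.4082, 0.2525]
eef_rot: [-0.427, 0.564, 0.427, 0.563]
contact_force: [-0.7, 0.1, 0.7]
opening: 0.996
```

Request:
apply_moves(
  travel=[
    [1.5, -3, 0],
    [3, -6, 0],
    [4.5, -9, 0],
    [6, -12, 0],
    [7.5, -15, 0],
    [9, -18, 0],
    [10.5, -21, 0],
    [12, -24, 0],
  ],
  roll=[0, 0, 0, 0, 0, 0, 0, 0],
  gripper=[8.8, 8.8, 8.8, 8.8, 8.8, 8.8, 8.8, 8.8],
)

```text
clock: 1.43
tool_pos: [0.4893, 0.168, 0.2525]
eef_rot: [-0.427, 0.564, 0.427, 0.563]
contact_force: [0.9, 0.2, -0.9]
opening: 1.0
```

Request:
apply_moves(
  travel=[
    [1.6, -4, 0],
    [3.2, -8, 0],
    [4.8, -12, 0],
    [6.4, -16, 0],
    [8, -20, 0],
    [9.7, -23.9, 0],
    [9.7, -23.9, 0],
    [9.7, -23.9, 0],
  ],
  roll=[0, 0, 0, 1, 2, 2, 2, 2],
  gripper=[8.8, 8.8, 8.8, 8.8, 8.8, 8.8, 8.8, 8.8],
)

```text
clock: 2.1
tool_pos: [0.5863, -0.0741, 0.2519]
eef_rot: [-0.435, 0.558, 0.434, 0.557]
contact_force: [0.2, 0.3, -0.5]
opening: 0.998
```

```bash
python3 - <<'E'
from plant import r,cams
import cv2,pickle
s=cams.snapshot("wrist"); pickle.dump(s,open("w1.pkl","wb"))
cv2.imwrite("pics/w1.png",cv2.resize(s["image"][:,:,::-1],(800,600),interpolation=cv2.INTER_CUBIC))
st=r.get_state();print(st["q"],st["tool_pos"])
E
```

```text
[ 0.21269155  0.65036778 -0.29483517  1.67173401  0.23477139  0.85545463
  1.14856317] [ 0.58569116 -0.07036985  0.25210209]
```

View pics/w1.png

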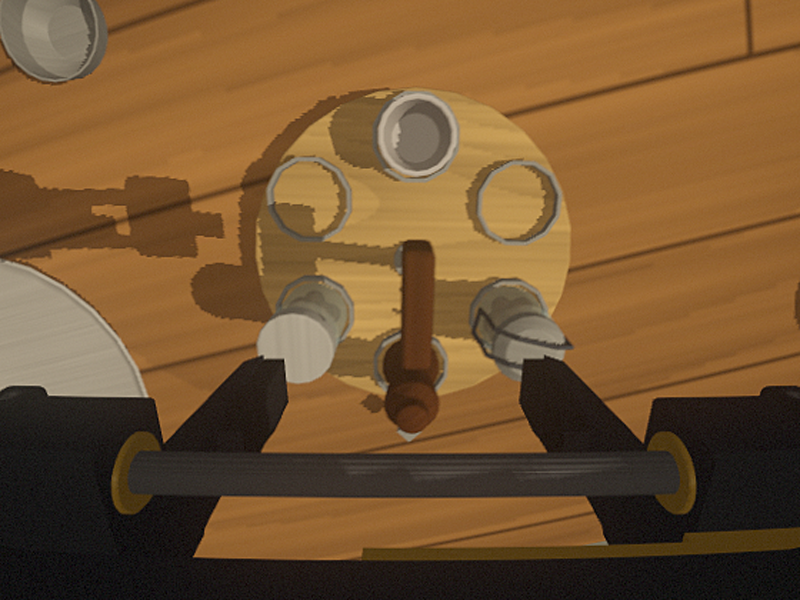

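```bash
python3 - <<'E'
import pickle
from h import *
w=pickle.load(open("w1.pkl","rb"))
R=np.array(w["R"]);print("cam",-R.T@w["t"])
a,b=pt(w,417.5,241,.161),pt(w,418.5,368,.161)
print(a,b,np.linalg.norm(a-b),(a+b)/2,np.degrees(np.arctan2(*(b-a)[1::-1])))
c=[pt(w,*p,.036) for p in [(416,136),(310,198),(519,201),(409,362)]]
print(np.array(c),(c[0]+c[3])/2,np.degrees(np.arctan2(*(c[3]-c[0])[1::-1])))
E
```

```text
cam [ 0.5090499  -0.05497671  0.38416725]
[ 0.551199   -0.05844136  0.161     ] [ 0.62165784 -0.07487442  0.161     ] 0.0723498030878386 [ 0.58642842 -0.06665789  0.161     ] -13.128360807544384
[[ 0.49707689 -0.04270014  0.036     ]
 [ 0.52121577 -0.13374221  0.036     ]
 [ 0.56330231  0.02415329  0.036     ]
 [ 0.67701651 -0.09272955  0.036     ]] [ 0.5870467  -0.06771485  0.036     ] -15.537764223931429
```

Request:
apply_moves(
  travel=[
    [0.1, 0.3, -2],
    [0.1, 0.3, -4],
    [0.1, 0.3, -6],
    [0.1, 0.3, -8],
    [0.1, 0.3, -9.5],
    [0.1, 0.3, -10.5],
    [0.1, 0.3, -10.5],
    [0.1, 0.3, -10.5],
  ],
  roll=[0, 0, 0, 0, 0, 0, 0, 0],
  gripper=[6, 6, 6, 6, 6, 6, 6, 6],
)

```text
clock: 2.82
tool_pos: [0.5867, -0.0645, 0.1478]
eef_rot: [-0.437, 0.556, 0.438, 0.556]
contact_force: [-0.0, -0.2, -0.2]
opening: 0.678
```

Request:
apply_moves(
  travel=[
    [0, 0, 0],
    [0, 0, 0],
    [0, 0, 0],
    [0, 0, 0],
    [0, 0, 0],
    [0, 0, 0],
    [0, 0, 0],
    [0, 0, 0],
  ],
  roll=[0, 0, 0, 0, 0, 0, 0, 0],
  gripper=[4, 3, 2.5, 2, 1.5, 1.2, 1.2, 1.2],
  newtons=35,
)

```text
clock: 3.48
tool_pos: [0.5868, -0.0675, 0.148]
eef_rot: [-0.437, 0.557, 0.436, 0.556]
contact_force: [-0.5, -2.5, 2.5]
opening: 0.2
```

Request:
apply_moves(
  travel=[
    [0, -0.1, 0],
    [0, -0.2, 0],
    [0, -0.2, 0],
    [0, -0.2, 0],
    [0, -0.2, 0],
    [0, -0.2, 0],
    [0, -0.2, 0],
    [0, -0.2, 0],
  ],
  roll=[-1, -2.5, -4.5, -7, -9.5, -12, -14.5, -17],
  gripper=[1.2, 1.2, 1.2, 1.2, 1.2, 1.2, 1.2, 1.2],
)

```text
clock: 4.15
tool_pos: [0.5871, -0.0667, 0.1479]
eef_rot: [-0.349, 0.614, 0.35, 0.615]
contact_force: [-0.6, 1.8, 3.3]
opening: 0.198
```

Request:
apply_moves(
  travel=[
    [0, 0, 0],
    [0, 0, 0],
    [0, 0, 0],
    [0, 0, 0],
    [0, 0, 0],
    [0, 0, 0],
    [0, 0, 0],
    [0, 0, 0],
  ],
  roll=[-2.5, -5, -7.5, -10, -12.5, -15, -17.5, -20],
  gripper=[1.2, 1.2, 1.2, 1.2, 1.2, 1.2, 1.2, 1.2],
)

```text
clock: 4.82
tool_pos: [0.5879, -0.0659, 0.1479]
eef_rot: [-0.236, 0.665, 0.238, 0.667]
contact_force: [0.2, 3.0, 2.5]
opening: 0.201
```

Request:
apply_moves(
  travel=[
    [0, 0, 0],
    [0, 0, 0],
    [0, 0, 0],
    [0, 0, 0],
    [0, 0, 0],
    [0, 0, 0],
    [0, 0, 0],
    [0, 0, 0],
  ],
  roll=[-2.5, -5, -7.5, -10, -12.5, -15, -17, -18.5],
  gripper=[1.2, 1.2, 1.2, 1.2, 1.2, 1.2, 1.2, 1.2],
)

```text
clock: 5.48
tool_pos: [0.5887, -0.0655, 0.148]
eef_rot: [-0.127, 0.694, 0.128, 0.697]
contact_force: [3.0, 4.5, 0.4]
opening: 0.198
```

Request:
apply_moves(
  travel=[
    [0, 0, 0],
    [0, 0, 0],
    [0, 0, 0],
    [0, 0, 0],
    [0, 0, 0],
    [0, 0, 0],
    [0, 0, 0],
    [0, 0, 0],
  ],
  roll=[-1.5, -2.5, -3.5, -4.5, -4.5, -4.5, -4.5, -4.5],
  gripper=[1.2, 1.2, 1.2, 1.2, 1.2, 1.2, 1.2, 1.2],
)

```text
clock: 6.15
tool_pos: [0.589, -0.0654, 0.1479]
eef_rot: [-0.1, 0.698, 0.101, 0.701]
contact_force: [3.4, 4.9, 0.2]
opening: 0.201
```

```bash
python3 - <<'E'
from plant import r,cams
import cv2
from h import *
s=cams.snapshot("wrist")
cv2.imwrite("pics/w2.png",cv2.resize(s["image"][:,:,::-1],(800,600),interpolation=cv2.INTER_CUBIC))
st=r.get_state();M=Ro.from_quat(st["eef_rot"]).as_matrix()
print("jaw yaw",np.degrees(np.arctan2(M[1,2],M[0,2])),st["moment"],st["contact_force"])
E
```

```text
jaw yaw 16.35801969647649 [ 0.7993767  -0.33250573 -0.00498822] [4.02274028 5.31614082 1.34564253]
```

View pics/w2.png

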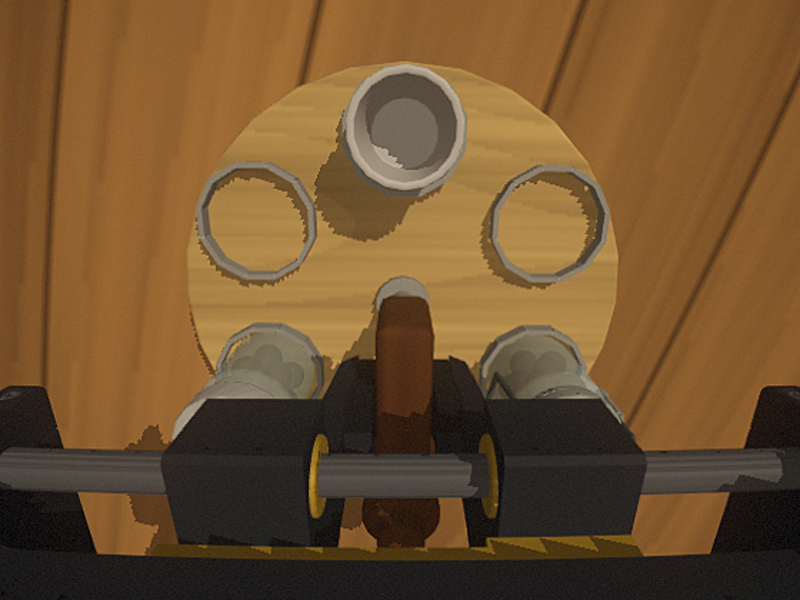

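The stand has turned 60° and no moment remains about the vertical axis, so it sits in the stop. Next I release the bar and lift away.

Request:
apply_moves(
  travel=[
    [0.1, 0.1, 0],
    [0.2, 0.2, 0],
    [0.2, 0.2, 0],
    [0.2, 0.2, 0],
    [0.2, 0.2, 0],
    [0.2, 0.2, 0],
    [0.2, 0.2, 0],
    [0.2, 0.2, 0],
  ],
  roll=[0, 0, 0, 0, 0, 0, 0, 0],
  gripper=[1.2, 1.2, 2, 3, 4, 5, 5, 5],
)

```text
clock: 6.87
tool_pos: [0.5889, -0.0666, 0.1476]
eef_rot: [-0.1, 0.7, 0.1, 0.7]
contact_force: [0.2, 0.4, -0.1]
opening: 0.56
```

Request:
apply_moves(
  travel=[
    [0, 0, 1],
    [0, 0, 3],
    [0, 0, 5],
    [0, 0, 7],
    [0, 0, 9],
    [0, 0, 11],
    [0, 0, 12],
    [0, 0, 12],
  ],
  roll=[0, 0, 0, 0, 0, 0, 0, 0],
  gripper=[5, 5, 5, 5, 5, 5, 5, 5],
)

```text
clock: 7.53
tool_pos: [0.5904, -0.0665, 0.2706]
eef_rot: [-0.101, 0.698, 0.1, 0.702]
contact_force: [0.4, 0.0, 0.7]
opening: 0.57
```

Request:
apply_moves(
  travel=[
    [-1, 3, 0],
    [-2, 6, 0],
    [-4, 9, 0],
    [-5, 12, 0],
    [-6, 15, 0],
    [-8, 18, 0],
    [-9, 20, 0],
    [-9, 20, 0],
  ],
  roll=[0, 0, 0, 0, 0, 0, 0, 0],
  gripper=[5, 5, 5, 5, 5, 5, 5, 5],
)

```text
clock: 8.2
tool_pos: [0.4955, 0.1395, 0.2666]
eef_rot: [-0.102, 0.701, 0.105, 0.698]
contact_force: [1.0, -0.2, 0.1]
opening: 0.564
```

```bash
python3 - <<'E'
from plant import r,cams
import cv2,numpy as np
from h import *
im=[cv2.resize(cams.snapshot(n)["image"][a:b,c:d,::-1],(400,400),interpolation=cv2.INTER_CUBIC) for n,a,b,c,d in(("scene",170,350,160,340),("top",140,320,240,420))]
cv2.imwrite("pics/end.png",np.hstack(im))
print(r.get_state()["clock"])
E
```

```text
8.3
```

View pics/end.png

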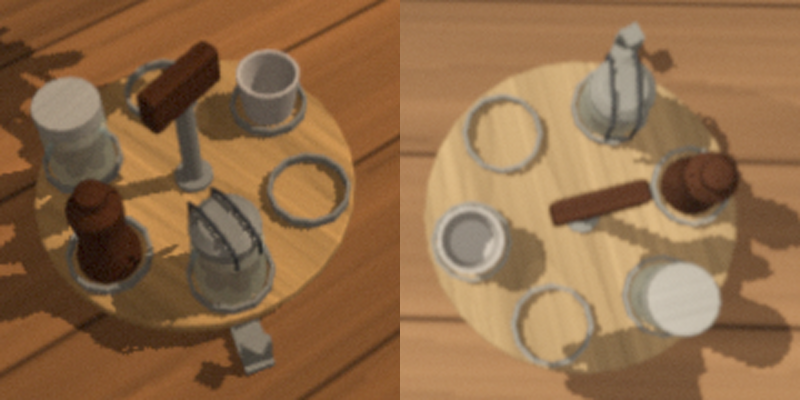

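The clamp jar stands upright in its cup at the pointer, at (230,250) in the scene half and (612,100) in the top half. All the other things are still in their cups, and the arm is clear.

```bash
python3 -c "
from plant import r
print(r.finish_job())"
```

```text
the job is handed in; nothing more can be done
None
```

The glass jar with the clamp lid is now at the pointer, and the job is handed in. I gripped the bar handle, turned the stand 60° clockwise (one stop), let go and moved the arm clear.

- **Settled in the stop:** before I let go, the jaws had turned 60° and there was almost no moment about the vertical axis.
- **Jar in its cup:** the last pictures show the clamp jar upright in its cup in line with the pointer. The other three things are still standing in their cups.
- **Forces and time:** the forces reported at the end of each move stayed under about 7 N, and the clock read 8.3 s before I handed in.
- **Touching the jar:** the fingers stayed above 125 mm beside the stand, so they never came down to the jar's height.

One early handle estimate, from the scene camera, was off by about 15 mm. I went with the top and wrist cameras, which agreed to within about 2 mm. No other checks failed or disagreed.

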